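# Load a tube rack into the reader lane

### The arm

A 6-joint arm with a two-finger parallel gripper is mounted at the origin on a cart in front of the work surface, level with it; the furniture and walls round the work are solid. World frame = base frame: x ahead of the robot, y to its left, z up, the work surface at z = 0. Lengths are in m, angles in rad, forces in N, time in s.
With the tool pointing down it reaches from about 0.2 to 0.875 m from the base axis. Payload 3.4 kg.
Tool frame: the origin (TCP) lies midway between the tips of the shut fingers; the grasp point (between the pads) lies 19 mm behind it (ctrl.grip_depth is the distance from the TCP to the grasp point, in m); x points along the fingers, y is the direction in which the jaws open and shut, and the axes are right-handed (so a half turn about x gives the same grasp; the last joint's range is limited). The gripper opens to 94 mm and grips with 3 to 60 N. Pads are 16 mm wide; open, the fingers measure 119 mm over their backs; the gripper's body (75 mm by 177 mm) begins 78 mm behind the grasp point.
Start: joints at [1.058, 0.276, 1.505, -0, 1.361, -0.121], TCP at [0.22, 0.531, 0.205] pointing down, gripper open.
Joint ranges: [-2.89, 2.89], [-0.75, 2.08], [0.22, 2.7], [-1.18, 4.32], [0.11, 2.71], [-2.7, 2.7]. Speed limits (rad/s): [2.57, 2.57, 3.14, 3.14, 3.14, 3.14].

### API

Orientations are given as a 3x3 rotation matrix whose columns are the frame's x, y, z axes.
In Python, from workcell import ctrl, read_camera, camera_params, models gives the robot as it stands.
- The arm moves only by the tool step_arm, never from a script. Its argument "motion" is text: rows parted by semicolons, each of 5 numbers parted by spaces: the shift along the tool's x, y, z in mm, then the turn about the tool's x in rad, then the closure, from 0 (fully open) to 1 (shut). In form: dx dy dz roll fingers; .... A call has 1 to 5 rows; each row shifts and turns the commanded pose from where the row before left it, along the tool's axes as they then stand; what a row does not reach is not made up. A row lasts 1/8 s, in which the tool goes at most 62.5 mm and 10.7 degrees, less where a joint would pass 70% of its speed; a pose out of reach is approached as far as the arm can. A call is refused whole if a number of a shift passes 62.5 or a number of a turn 0.188, either way. A call with a gripper value outside its range is refused whole. The fingers move at their own pace and stop on an object; "grip_force" is the grip in N (left out, the last holds). Time passes only in rows, so rows that do not move let the fingers close. It gives the time, the measured TCP pose, the force and the opening at its end, in the units of the state.
- ctrl.read_state(): the state, without advancing time (a new reading comes with each control period).
- read_camera(name): name is "side" or "top" or "wrist"; returns (picture, depth): 400x640x3 uint8, red, green, blue; 400x640 float32, m along the optical axis (not along the pixel's ray), 0 where there is no reading.
- camera_params(name): a dict with "camera_matrix" (3x3 intrinsics, pixels), "R" (3x3) and "t" (3): a world point X has camera coordinates R X + t. Camera axes: x right, y down, z forward; pixel columns grow to the right and rows downward; lengths in m; the calibration is good to about 2 mm. A picture is of the moment at which its call begins: read the wrist's pose just before it. camera_params takes no time and is no camera call; for the wrist camera it gives the pose at the moment of the call.
- ctrl.close_job(): hands the job in, once; it reports no verdict.
Trained networks look in the newest picture that a camera, given by its name, has taken for a name from the list of things; names that differ only in an ending like _2 or _b are one class to them, and where a whole thing is asked for, a point or a joint stands for the part that bears it (a point fixed in the world has none). Each returns a list of dicts, best first, with "score" (0 to 1); they miss things now and then, are a little off and sometimes report something else, mostly with a low value. They report only what shows in the picture. A call takes as long as a camera call.
- models.search_frame(thing, camera): "pixel" ([column, row] in pixels, amid what is visible of it).
- models.masks_of(thing, camera): "mask" (400x640 bool, what is visible of it) and "pixel" ([column, row] in pixels, amid what is visible of it).
- models.spot_point(thing, camera): "pixel" ([column, row] in pixels: a listed point, or the origin of a listed thing).
The state is a dict: "time_s": time; "joint_pos": joint angles; "qvel": joint speeds; "joint_efforts": joint torques, N m; "ee_pos": TCP position; "eef_rot": TCP orientation; "contact_force": force on the tool from outside, world axes, zero at the start; "ft_torque": the same for the moment, N m; "opening": finger opening in m.
Only numpy, scipy, OpenCV 4.12 (cv2) and the standard library are available. Lean on these libraries where they do the work, as an engineer would, in place of code of your own. Each camera call takes 0.05 s, during which the arm holds its last target.

### The job

Load the rack of blood tubes into the rack reader: square it up in front of the lane and push it down between the two guide rails until it is fully home against the end stop, then push the swing gate shut behind it. The rails carry aligned light sensors, so neither the rack nor the robot may touch them; push only, do not lift or carry the rack or its tubes, and leave everything else on the bench where it is.

Things in the scene. Friction and masses are not known exactly. Their poses are not given: they have to be found in the camera images.
- dock: fixed light grey tray 136 wide (x) x 365 long (y) x 6 thick, on the bench; origin: middle of the lane mouth, at the tray's underside; +y points down the lane to the end stop, z up. Bare apron y = -215..0, lane 66 wide between the rails y = 0..138, then a white reader housing 110 wide, 92 high, to y = 199. A keeper bracket 36 high stands right of the mouth at x = 46..59, y = -35..-11.
- rail_left: left guide rail (dock side -x), aluminium bar 8 wide x 138 long x 28 high with a rounded nose at the mouth and three small black sensors on its outer side. Origin: middle of its underside, on the tray, at dock x = -37, y = 71. Must not be touched.
- rail_right: right guide rail, its mirror image at dock x = +37, y = 71. Must not be touched.
- lane_stop (a point): middle of the end stop: two rubber buffers at the end of the lane, 24 above the tray; its axes are the dock's. The rack's front face meets it.
- rack: orange two-row tube rack, 49 wide (x) x 143 long (y) x 62 high, solid flat end walls, about 0.2 kg with tubes, loose on the tray, its y down the lane; origin: centre of its underside. Starts on the apron, front end 25 to 55 before the lane mouth, up to 10 off the lane's centre line and 0.1 rad askew. Slides with plain friction.
- rack_front (a point): centre line of the rack's front end wall (outer face, y = +71.5 of the rack), 24 above its underside
- rack_back (a point): the same on its rear end wall (y = -71.5), where it is pushed; the wall is 49 wide and 62 high
- tube_1: capped blood tube, 16 across at its stopper, 77 long, standing loose in a cell of the rack, its top about 81 above the rack's underside; origin: its round foot
- tube_2: another such tube in the rack; origin: its foot
- tube_3: another such tube in the rack; origin: its foot
- tube_4: another such tube in the rack; origin: its foot
- gate (a joint): swing gate at the lane mouth, angle in rad about its upright hinge: 0 = shut, straight across the mouth, at its limit; pi/2 = bar points back along the apron; 2.85 = limit, folded outward. Starts at 2.35 to 2.75. Friction hinge, stays where left; about 0.6 N at mid-bar moves it. The shut bar lies 13 mm behind a rack that is home.
- gate_hinge (a point): gate hinge axis, 26 above the tray (half-way up the bar), at dock x = -51, y = -23; fixed. The post is 17 across and 50 high above the tray.
- gate_bar (a point): middle of the gate bar, 50 from the hinge axis. The bar is 10 thick, 20 high (16 to 36 above the tray) and reaches 95 from the hinge axis. At gate angle a it points from the hinge along (cos a, -sin a) in the dock's x, y; to shut it, push its face along (sin a, cos a), swinging it through the side of the apron.
- film_box: small cardboard box, 40 x 55 x 32, bystander; origin: centre of underside
- petri_dish: petri dish, 63 across, 13 high, bystander; origin: centre of underside
- timer: round laboratory timer, 64 across, 42 high, bystander; origin: centre of underside
- vial: capped vial, 26 across, 78 high, standing, bystander; origin: centre of underside
- marker: marker pen, 129 long, 17 thick, bystander; origin: its middle, underside

How it is judged:
On the way, in this order (a step that is already met when the one before it is completed fails the run):
1. the rack stands fully home against the end stop, between the rails, the gate still open (y of rack_front in the frame of lane_stop above -0.004 m and x of rack_front in the frame of lane_stop between -0.0085 and 0.0085 m and x of rack_back in the frame of lane_stop between -0.0085 and 0.0085 m and value of joint gate above 0.5 rad), for 0.2 s.
2. the gate is shut behind the rack (y of rack_front in the frame of lane_stop above -0.004 m and value of joint gate below 0.12 rad), for 0.2 s.
At the end, for the whole second after the job is handed in: Rack flat on the tray between the rails and at rest, its front face within 4 mm of the end stop and both its ends within 8.5 mm of the lane's centre line; gate within 0.12 rad of shut; all four tubes upright in the rack (all of step 2 and x of rack_front in the frame of lane_stop between -0.0085 and 0.0085 m and x of rack_back in the frame of lane_stop between -0.0085 and 0.0085 m and linear speed of rack below 0.01 m/s and z of rack in the frame of dock below 0.009 m and angle between rack's own z axis and vertical below 0.05 rad and angle between each of tube_1, tube_2, tube_3, tube_4's own z axis and vertical below 0.25 rad); the robot touches nothing.
It fails at once if the rack touches a guide rail (contact force between rack and rail_left above 0.3 N or contact force between rack and rail_right above 0.3 N).
It fails at once if the robot touches a guide rail (contact force between any of the fingers, the arm and rail_left above 0.3 N or contact force between any of the fingers, the arm and rail_right above 0.3 N).
It fails at once if the rack is lifted or tipped (z of rack in the frame of dock above 0.012 m or angle between rack's own z axis and vertical above 0.12 rad).
It fails at once if a tube is lifted in or out of the rack (z of any of tube_1, tube_2, tube_3, tube_4 in the frame of rack above 0.014 m).
It fails at once if a bystander is moved by more than 15 mm (distance of any of film_box, petri_dish, timer, vial, marker from where it was at the start of the episode above 0.015 m).
It also fails if it takes over 72 s, if anything falls off the work surface, if the arm or the gripper's body presses on something with over 40 N, if the wrist force passes 120 N, or if a joint passes its speed limit or range.

## Working session

There is one attempt and no reset: what is moved stays moved. The work goes in short steps, Python scripts to look and compute and a tool call to move; the robot and the scene stay as the last step left them, time stands still between calls to the robot, and variables do not carry over. Pictures are saved under pics/ and viewed, and the job is handed in when it is done.

Besides the shell and the picture viewer there is one more tool, called after ">>>" in YAML: its name, and indented under it one key for each argument. step_arm: Moves the arm, as the interface text tells. Its arguments: {"type":"object","properties":{"motion":{"type":"string"},"grip_force":{"type":"number"}},"required":["motion"]}

```bash
ls; mkdir -p pics
python3 - <<'E'
from workcell import ctrl, read_camera, camera_params, models
import cv2
print(ctrl.read_state())
for n in ("top","side"):
    p,d=read_camera(n); cv2.imwrite(f"pics/{n}0.png",p[:,:,::-1])
    c=camera_params(n);print(n,c)
E
```

```text
pics
{'time_s': 0.0, 'joint_pos': array([ 1.05802763e+00,  2.76578883e-01,  1.50610694e+00,  1.46496831e-05,
        1.36063344e+00, -1.21021794e-01]), 'qvel': array([-0.00088234,  0.00023879, -0.00020366, -0.00016329,  0.00106723,
       -0.00131522]), 'joint_efforts': array([ 6.10853785e-04, -4.04575467e+01, -2.37231177e+01,  7.01459544e-02,
        3.41884454e-02, -1.19956808e-04]), 'ee_pos': array([0.2192833 , 0.53096444, 0.20462433]), 'eef_rot': array([[-8.59548764e-04,  3.81805660e-01,  9.24242230e-01],
       [-1.49752719e-03,  9.24241043e-01, -3.81806563e-01],
       [-9.99998509e-01, -1.71225923e-03, -2.22665890e-04]]), 'contact_force': array([0.2655564 , 0.42457569, 0.15698087]), 'ft_torque': array([0.03708601, 0.01989811, 0.03265074]), 'opening': 0.09431291107455135}
top {'camera_matrix': array([[402.32012573,   0.        , 314.62587543],
       [  0.        , 402.32012573, 203.18441837],
       [  0.        ,   0.        ,   1.        ]]), 'R': array([[-0.0150857 , -0.99988569, -0.00100982],
       [-0.98094851,  0.0149956 , -0.19368827],
       [ 0.19368127, -0.00193134, -0.9810626 ]]), 't': array([0.01911402, 0.53451785, 0.9741058 ])}
side {'camera_matrix': array([[506.99059379,   0.        , 318.06711016],
       [  0.        , 506.99059379, 198.9977644 ],
       [  0.        ,   0.        ,   1.        ]]), 'R': array([[-0.6642577 , -0.74750217, -0.00148852],
       [-0.47141301,  0.42045854, -0.77523183],
       [ 0.58011333, -0.51425201, -0.63167507]]), 't': array([0.37705871, 0.29550807, 1.38708688])}
```

View pics/top0.png

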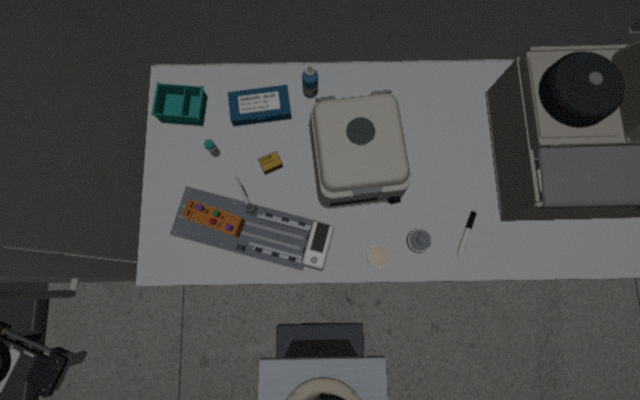

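View pics/side0.png

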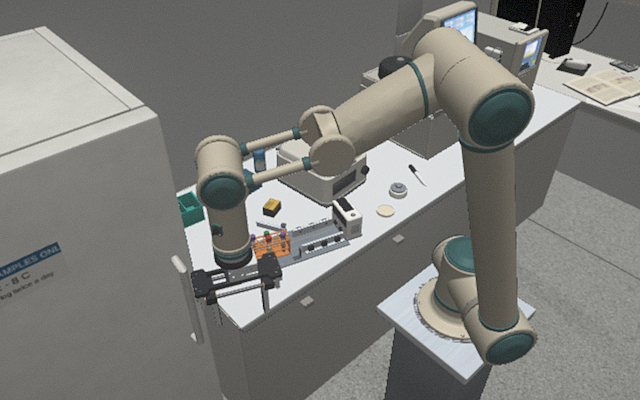

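```bash
cat > h.py <<'E'
from workcell import ctrl, read_camera, camera_params, models
import cv2, numpy as np
def unproj(px,d,c):
    K=c["camera_matrix"];u,v=px
    X=np.array([(u-K[0,2])/K[0,0]*d,(v-K[1,2])/K[1,1]*d,d])
    return c["R"].T@(X-c["t"])
def ray_z(px,z,c):
    K=c["camera_matrix"]
    r=c["R"].T@np.array([(px[0]-K[0,2])/K[0,0],(px[1]-K[1,2])/K[1,1],1.]);o=-c["R"].T@c["t"]
    return o+r*(z-o[2])/r[2]
def proj(X,c):
    K=c["camera_matrix"];X=np.atleast_2d(X)@c["R"].T+c["t"]
    return X[:,:2]/X[:,2:]*K[0,0]+K[:2,2]
def cloud(d,c):
    K=c["camera_matrix"];v,u=np.mgrid[:400,:640]
    X=np.stack([(u-K[0,2])/K[0,0]*d,(v-K[1,2])/K[1,1]*d,d],-1)
    return (X-c["t"])@c["R"]
E
python3 - <<'E'
from h import *
p,d=read_camera("top");c=camera_params("top")
cv2.imwrite("pics/top_crop.png",cv2.resize(p[130:290,150:350],None,fx=4,fy=4,interpolation=cv2.INTER_CUBIC)[:,:,::-1].clip(0,255))
np.savez("top0.npz",p=p,d=d)
for t in ["dock","rack","gate","rail_left","rail_right","film_box","petri_dish","timer","vial","marker"]:
    for r in models.masks_of(t,"top")[:3]:
        m=r["mask"];P=cloud(d,c)[m&(d>0)]
        print(t,round(r["score"],2),np.round(r["pixel"]),m.sum(),np.round(np.median(P,0),3),np.round(P.max(0),3))
for t in ["lane_stop","rack_front","rack_back","gate_hinge","gate_bar","dock","tube_1","rail_left","rail_right","rack"]:
    for r in models.spot_point(t,"top")[:4]:
        print(t,round(r["score"],2),np.round(r["pixel"],1), np.round(ray_z(r["pixel"],0.03,c),3))
E
```

```text
dock 0.95 [260. 234.] 7009 [0.464 0.151 0.005] [0.626 0.396 0.097]
rack 0.84 [213. 221.] 1052 [0.501 0.269 0.048] [0.546 0.362 0.087]
gate 0.57 [241. 194.] 141 [0.571 0.199 0.04 ] [0.61  0.221 0.045]
rail_left 0.68 [285. 223.] 379 [0.493 0.089 0.026] [0.519 0.158 0.037]
rail_right 0.59 [274. 255.] 396 [0.413 0.116 0.026] [0.44  0.179 0.037]
film_box 0.54 [273. 163.] 357 [0.649 0.128 0.03 ] [0.68  0.158 0.038]
petri_dish 0.88 [375. 257.] 457 [ 0.399 -0.151  0.012] [ 0.43  -0.12   0.018]
petri_dish 0.17 [260. 230.] 6886 [0.464 0.151 0.005] [0.61  0.396 0.097]
timer 0.58 [419. 244.] 467 [ 0.438 -0.253  0.028] [ 0.469 -0.227  0.044]
vial 0.72 [271. 162.] 352 [0.65  0.128 0.03 ] [0.68  0.165 0.038]
vial 0.5 [211. 148.] 166 [0.685 0.278 0.066] [0.72  0.312 0.079]
marker 0.61 [468. 234.] 260 [ 0.457 -0.383  0.014] [ 0.513 -0.357  0.02 ]
lane_stop 0.94 [306.2 240.4] [0.442 0.034 0.03 ]
rack_front 0.87 [238.7 227. ] [0.48  0.208 0.03 ]
rack_front 0.31 [219.4 153.8] [0.678 0.263 0.03 ]
rack_back 0.92 [190.1 210.4] [0.525 0.335 0.03 ]
rack_back 0.38 [417.4 242. ] [ 0.434 -0.25   0.03 ]
gate_hinge 0.75 [306.1 239.1] [0.446 0.034 0.03 ]
gate_hinge 0.56 [249.2 206.4] [0.533 0.181 0.03 ]
gate_bar 0.42 [240.6 193.2] [0.569 0.205 0.03 ]
dock 0.65 [258.  233.4] [0.462 0.158 0.03 ]
tube_1 0.59 [207.2 210. ] [0.525 0.29  0.03 ]
tube_1 0.59 [236.3 233.3] [0.463 0.213 0.03 ]
tube_1 0.49 [220.2 225.1] [0.485 0.255 0.03 ]
tube_1 0.42 [222.6 219.8] [0.499 0.25  0.03 ]
rail_left 0.56 [284.3 226.6] [0.479 0.09  0.03 ]
rail_left 0.41 [217.7 223.1] [0.491 0.262 0.03 ]
rail_left 0.18 [247.4 207.3] [0.531 0.186 0.03 ]
rail_right 0.59 [276.4 254.9] [0.407 0.11  0.03 ]
rack 0.81 [216.6 220.3] [0.498 0.265 0.03 ]
rack 0.57 [304.7 242.7] [0.437 0.038 0.03 ]
```

View pics/top_crop.png

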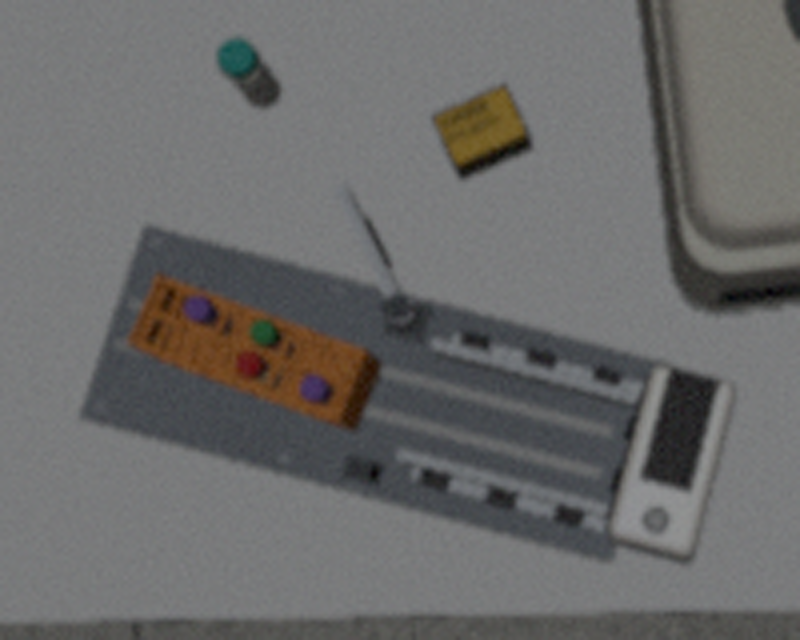

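Run:
```python
from h import *
s=ctrl.read_state();c=camera_params("wrist");p,d=read_camera("wrist")
cv2.imwrite("pics/w0.png",p[:,:,::-1])
R=s["eef_rot"];o=-c["R"].T@c["t"]
print(c["camera_matrix"],"cam in tool",R.T@(o-s["ee_pos"]),"\n",R.T@c["R"].T, s["time_s"])
```

```text
[[355.25462416   0.         319.41977656]
 [  0.         355.25462416 200.31820287]
 [  0.           0.           1.        ]] cam in tool [-1.79950816e-01 -1.42556762e-04 -7.27013433e-02] 
 [[-6.09318818e-04 -2.50915226e-01  9.68008873e-01]
 [ 9.99999811e-01 -7.79755330e-05  6.09243853e-04]
 [-7.73875510e-05  9.68009062e-01  2.50915226e-01]] 1.15
```

View pics/w0.png

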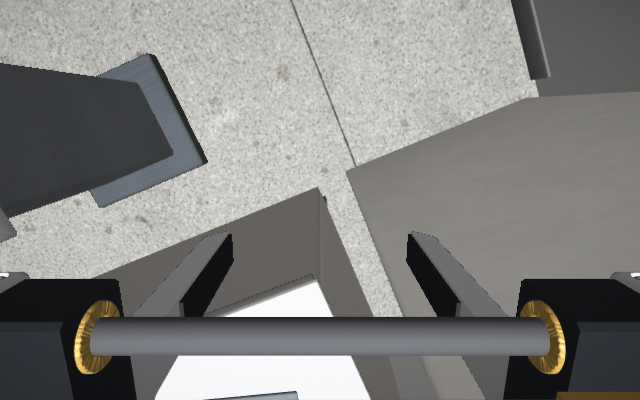

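>>> step_arm:
  motion: "-10 -8 43 0 0; -10 -8 43 0 0; -10 -8 43 0 0; -10 -8 43 0 0; -5 -8 43 0 0"

```text
time_s: 1.82
ee_pos: [0.4043, 0.4118, 0.2513]
eef_rot: [[0.001, 0.382, 0.924], [0.001, 0.924, -0.382], [-1.0, 0.001, 0.001]]
contact_force: [-0.0, 0.2, -0.5]
opening: 0.0943
```

>>> step_arm:
  motion: "0 -8 43 0 0; 0 -8 43 0 0; 0 -8 43 0 0; 0 0 0 -0.18 0; 0 0 0 -0.18 0"

```text
time_s: 2.45
ee_pos: [0.5138, 0.3403, 0.2501]
eef_rot: [[-0.001, 0.027, 1.0], [-0.0, 1.0, -0.027], [-1.0, -0.0, -0.0]]
contact_force: [-0.4, 0.2, -0.6]
opening: 0.0937
```

>>> step_arm:
  motion: "0 0 0 -0.18 0.2; 0 0 0 -0.18 0.4; 0 0 0 -0.18 0.5; 0 0 0 -0.18 0.6; 0 0 0 -0.18 0.7"

```text
time_s: 3.08
ee_pos: [0.5131, 0.3409, 0.2504]
eef_rot: [[-0.0, -0.767, 0.642], [0.0, 0.642, 0.767], [-1.0, 0.0, -0.0]]
contact_force: [-0.0, 0.1, 0.0]
opening: 0.0473
```

>>> step_arm:
  motion: "0 0 0 -0.18 0.7; 0 0 0 -0.18 0.7; 0 0 0 -0.06 0.7; 0 0 0 0 0.7"

```text
time_s: 3.58
ee_pos: [0.5131, 0.3409, 0.2504]
eef_rot: [[-0.0, -0.96, 0.28], [0.0, 0.28, 0.96], [-1.0, 0.0, 0.0]]
contact_force: [0.3, -0.1, 0.0]
opening: 0.0282
```

Run:
```python
from h import *
s=ctrl.read_state();c=camera_params("wrist");p,d=read_camera("wrist")
cv2.imwrite("pics/w1.png",p[:,:,::-1]);np.savez("w1.npz",p=p,d=d,**c)
print(s["ee_pos"],s["eef_rot"],s["opening"],s["joint_pos"],s["time_s"])
for t in ["lane_stop","rack_front","rack_back","gate_hinge","gate_bar","dock","rail_left","rail_right"]:
    for r in models.spot_point(t,"wrist")[:2]:
        print(t,round(r["score"],2),np.round(r["pixel"],1), np.round(ray_z(r["pixel"],0.03,c),3))
```

```text
[0.51308537 0.34094218 0.2504458 ] [[-1.59725764e-05 -9.60119706e-01  2.79589252e-01]
 [ 5.57774750e-05  2.79589251e-01  9.60119705e-01]
 [-9.99999998e-01  3.09303679e-05  4.90872922e-05]] 0.02819546246306125 [ 4.73564936e-01  3.18557061e-01  1.33267079e+00  5.71082155e-05
  1.49035358e+00 -2.38466603e+00] 3.575
lane_stop 0.65 [309.4 111.7] [0.504 0.272 0.03 ]
lane_stop 0.5 [304.1 174.1] [0.53  0.336 0.03 ]
rack_front 0.74 [310.7  36.6] [0.481 0.199 0.03 ]
rack_back 0.57 [306.1 174.1] [0.528 0.337 0.03 ]
gate_hinge 0.64 [264.   32.3] [0.527 0.182 0.03 ]
gate_bar 0.7 [225.7  63.9] [0.575 0.2   0.03 ]
gate_bar 0.46 [261.3  32.9] [0.53  0.182 0.03 ]
dock 0.92 [313.   12.9] [0.473 0.179 0.03 ]
dock 0.21 [227.6  65.2] [0.574 0.202 0.03 ]
rail_left 0.45 [299.5 139. ] [0.523 0.297 0.03 ]
rail_right 0.55 [164.  168.2] [0.681 0.285 0.03 ]
```

View pics/w1.png

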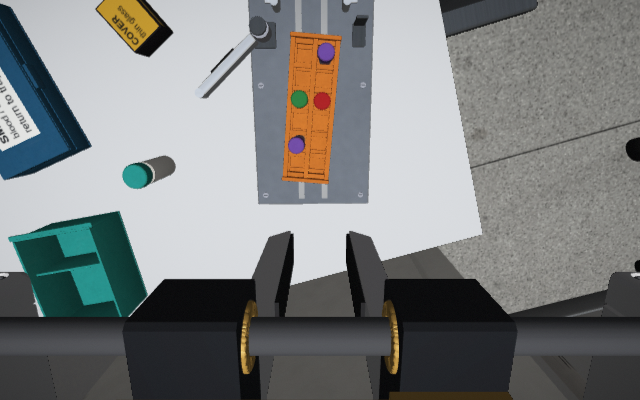

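>>> step_arm:
  motion: "0 0 -45 0 0.7; 0 0 -45 0 0.7; 0 0 -20 0 0.7; 0 0 0 0 0.7; 0 0 0 0 0.7"

```text
time_s: 4.65
ee_pos: [0.4831, 0.2364, 0.2506]
eef_rot: [[0.001, -0.96, 0.279], [0.001, 0.279, 0.96], [-1.0, -0.0, 0.001]]
contact_force: [-0.3, -0.3, -0.8]
opening: 0.0279
```

Run:
```python
from h import *
s=ctrl.read_state();c=camera_params("wrist");p,d=read_camera("wrist")
cv2.imwrite("pics/w2.png",p[:,:,::-1]);np.savez("w2.npz",p=p,d=d,**c)
print(s["ee_pos"],s["opening"],s["joint_pos"],s["time_s"])
for t in ["lane_stop","rack_front","rack_back","gate_hinge","gate_bar","dock","rail_left","rail_right"]:
    for r in models.spot_point(t,"wrist")[:2]:
        print(t,round(r["score"],2),np.round(r["pixel"],1), np.round(ray_z(r["pixel"],0.03,c),3))
```

```text
[0.48307034 0.23637774 0.25058491] 0.02793747280022107 [ 3.24939504e-01  1.96290443e-01  1.50208799e+00  1.00023214e-03
  1.44205903e+00 -2.53437312e+00] 4.65
rack_front 0.77 [313.9 143.1] [0.48  0.201 0.03 ]
rack_front 0.65 [306.6 261. ] [0.528 0.336 0.03 ]
rack_back 0.93 [307.  260.8] [0.528 0.335 0.03 ]
gate_hinge 0.74 [266.3 138.4] [0.529 0.182 0.03 ]
gate_hinge 0.2 [302.8 226.2] [0.52  0.292 0.03 ]
gate_bar 0.75 [234.9 169. ] [0.574 0.204 0.03 ]
gate_bar 0.66 [311.9 115.3] [0.473 0.172 0.03 ]
dock 0.76 [310.4 113.9] [0.474 0.17  0.03 ]
dock 0.41 [315.9 143.1] [0.477 0.202 0.03 ]
rail_left 0.57 [278.5  50.7] [0.488 0.099 0.03 ]
rail_left 0.31 [314.2 140.5] [0.478 0.199 0.03 ]
rail_right 0.81 [344.2  48.2] [0.421 0.116 0.03 ]
```

View pics/w2.png

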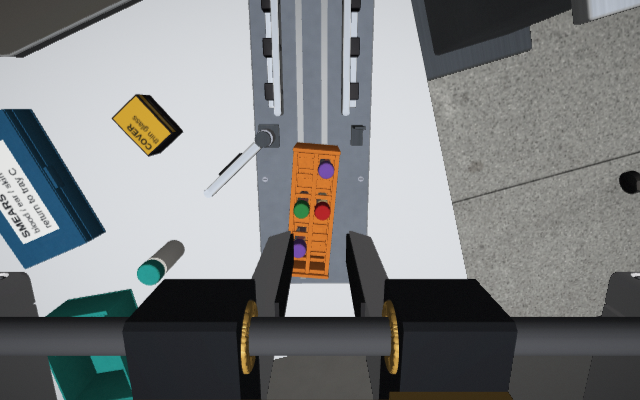

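```bash
cat >> h.py <<'E'
def rect(p,c,z,O,yaw,xr,yr,s=1000.):
    # image: columns dock x, rows dock y (up = +y)
    W=int((xr[1]-xr[0])*s);H=int((yr[1]-yr[0])*s)
    u,v=np.meshgrid(np.arange(W),np.arange(H))
    x=xr[0]+u/s;y=yr[1]-v/s
    X=O[0]+x*np.cos(yaw)-y*np.sin(yaw);Y=O[1]+x*np.sin(yaw)+y*np.cos(yaw)
    P=proj(np.stack([X.ravel(),Y.ravel(),np.full(X.size,z)],-1),c).astype(np.float32)
    return cv2.remap(p,P[:,0].reshape(H,W),P[:,1].reshape(H,W),cv2.INTER_LINEAR)
E
python3 - <<'E'
from h import *
f=np.load("w2.npz");c={k:f[k] for k in("camera_matrix","R","t")};p=f["p"]
P=cloud(f["d"],c)
# height map check
for u,v in [(290,60),(384//1-40,60),(278,90),(347,90),(320,270),(264,138),(357,135),(220,220),(312,100),(300,145)]:
    print((u,v),np.round(P[v,u],4))
O=np.array([.462,.165]);yaw=np.deg2rad(163.8)
ims=[rect(p,c,z,O,yaw,(-.1,.1),(-.24,.14),2000)[:, :, ::-1] for z in (.006,.034,.068)]
im=np.hstack(ims)
im=cv2.resize(im,None,fx=.66,fy=.66,interpolation=cv2.INTER_AREA);print(im.shape)
cv2.imwrite("pics/rect2.png",im)
E
```

```text
(290, 60) [0.4802 0.1074 0.0055]
(344, 60) [0.4249 0.1272 0.0348]
(278, 90) [0.5005 0.1363 0.0319]
(347, 90) [0.4296 0.1569 0.0343]
(320, 270) [0.5111 0.3349 0.0661]
(264, 138) [0.5265 0.1795 0.0583]
(357, 135) [0.4293 0.2083 0.008 ]
(220, 220) [0.6225 0.2635 0.0008]
(312, 100) [0.4687 0.1557 0.0081]
(300, 145) [0.4943 0.1983 0.0393]
(502, 792, 3)
```

View pics/rect2.png

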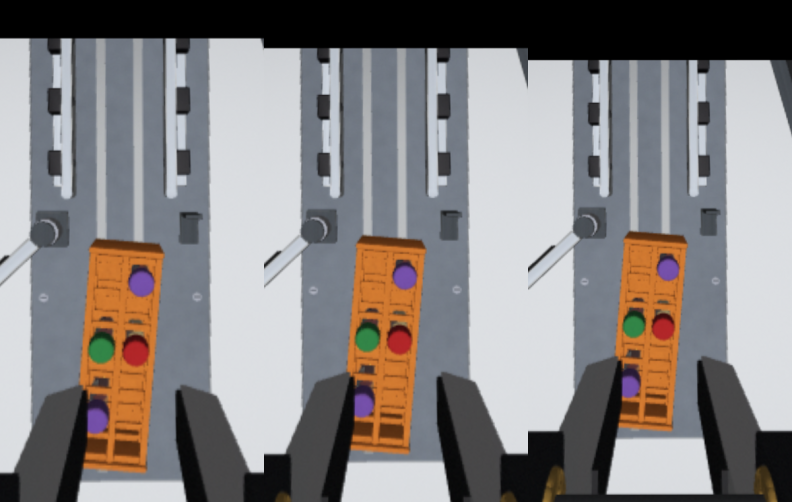

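```bash
cat >> h.py <<'E'
def edges_x(p,c,O,yaw,z=.006,yr=(-.19,.10),half=.068,win=.010):
    s=4000.
    im=cv2.cvtColor(rect(p,c,z,O,yaw,(-.1,.1),yr,s),cv2.COLOR_RGB2GRAY).astype(float)
    im=cv2.GaussianBlur(im,(9,1),0)
    res=[]
    for sgn in(-1,1):
        pts=[]
        for r in range(0,im.shape[0],8):
            lo=int((sgn*half-win+.1)*s);hi=int((sgn*half+win+.1)*s)
            g=np.gradient(im[r])[lo:hi]*sgn
            k=g.argmax()
            if g[k]>2: pts.append((yr[1]-r/s,(lo+k)/s-.1))
        pts=np.array(pts)
        # robust
        for _ in range(5):
            a=np.polyfit(pts[:,0],pts[:,1],1);e=pts[:,1]-np.polyval(a,pts[:,0])
            ok=abs(e)<max(2*np.std(e),.0004);pts=pts[ok]
        res.append((a,len(pts),np.std(e)))
    return res
E
python3 - <<'E'
from h import *
O=np.array([.462,.165]);yaw=np.deg2rad(163.8)
for n in("w1","w2"):
    f=np.load(n+".npz");c={k:f[k] for k in("camera_matrix","R","t")};p=f["p"]
    r=edges_x(p,c,O,yaw,yr=(-.2,.10) if n=="w2" else (-.2,.0));print(n,r)
E
```

```text
w1 [(array([-0.00503369, -0.07740333]), 83, np.float64(0.0002057947898532295)), (array([-0.00470995,  0.05862458]), 94, np.float64(0.00020609691868550393))]
w2 [(array([-0.00439297, -0.07733396]), 126, np.float64(0.00020763665219941145)), (array([-0.00461184,  0.05867006]), 125, np.float64(0.00023132369147465845))]
```

Run:
```python
from h import *
O0=np.array([.462,.165]);yaw0=np.deg2rad(163.8)
yaw=yaw0+.0046; O=O0-.00935*np.array([np.cos(yaw0),np.sin(yaw0)])
f=np.load("w1.npz");c={k:f[k] for k in("camera_matrix","R","t")};p=f["p"]
s=4000
im=cv2.cvtColor(rect(p,c,.006,O,yaw,(-.06,.06),(-.24,-.19),s),cv2.COLOR_RGB2GRAY).astype(float)
g=np.gradient(cv2.GaussianBlur(im,(1,9),0),axis=0)
k=g.argmax(0)
print(np.round(-.19-k[::30]/s,4))
# rail noses at z=.034 from w1,w2
for n in("w1","w2"):
    f=np.load(n+".npz");c={k:f[k] for k in("camera_matrix","R","t")};p=f["p"]
    im=cv2.cvtColor(rect(p,c,.034,O,yaw,(-.045,.045),(-.03,.03),s),cv2.COLOR_RGB2GRAY).astype(float)
    for xx in(-.037,.037):
        col=im[:,int((xx-.001+.045)*s):int((xx+.001+.045)*s)].mean(1);g=np.gradient(cv2.GaussianBlur(col[:,None],(1,15),0)[:,0])
        print(n,xx,.03-g.argmin()/s,g.min(), (g*1).max())
    P=cloud(f["d"],c); x=(P[...,0]-O[0])*np.cos(yaw)+(P[...,1]-O[1])*np.sin(yaw);y=-(P[...,0]-O[0])*np.sin(yaw)+(P[...,1]-O[1])*np.cos(yaw);z=P[...,2]
    m=(z>.052)&(z<.06)&(abs(x+.051)<.02)&(abs(y+.023)<.03);print("post",x[m].mean(),y[m].mean(),m.sum(),np.ptp(x[m]),np.ptp(y[m]))
    m=(z>.029)&(z<.04)&(abs(abs(x)-.037)<.006)&(y>-.03)&(y<.1)
    print("rail x",np.median(x[m&(x<0)]),np.median(x[m&(x>0)]),"ymin",np.percentile(y[m],1))
    m=(abs(x)<.05)&(y>-.2)&(y<-.01)&(z>.058)&(z<.07)
    r=cv2.minAreaRect(np.stack([x[m],y[m]],-1).astype(np.float32)*1000);print("rack top",r,m.sum())
```

```text
[-0.2242 -0.2245 -0.2245 -0.2248 -0.2248 -0.2248 -0.2248 -0.2245 -0.2245
 -0.2245 -0.2245 -0.2245 -0.2245 -0.2248 -0.2248 -0.2248]
w1 -0.037 -0.009500000000000001 -13.461241693784743 26.834936969075535
w1 0.037 -0.009500000000000001 -14.52362917477302 26.485490618979725
post -0.05054357492419283 -0.03328384016951274 270 0.016205242340624558 0.016432612037861775
rail x -0.0365753694080611 0.036766283127255245 ymin -0.01062739910872402
rack top ((-15.883527755737305, -106.93402099609375), (153.58966064453125, 80.18812561035156), 85.00120544433594) 3514
w2 -0.037 -0.009500000000000001 -8.690048949516054 0.7231254817204018
w2 0.037 -0.009750000000000002 -9.201721111043184 0.31506662750423686
post -0.05064847998275748 -0.03266107866197402 207 0.016016381959649384 0.016459901669391652
rail x -0.03656075698139242 0.03683793635047938 ymin -0.008004404241742915
rack top ((-15.738689422607422, -106.85757446289062), (154.65289306640625, 80.25286102294922), 85.10102081298828) 2583
```

```bash
cat >> h.py <<'E'
_yaw0=np.deg2rad(163.8);YAW=_yaw0+.0046
XD=np.array([np.cos(YAW),np.sin(YAW)]);YD=np.array([-np.sin(YAW),np.cos(YAW)])
DO=np.array([.462,.165])-.00935*np.array([np.cos(_yaw0),np.sin(_yaw0)])-.0095*YD
def todock(P):
    q=np.asarray(P)[...,:2]-DO
    return np.stack([q@XD,q@YD],-1)
def rack_fit(p,d,c,ret=False):
    P=cloud(d,c);q=todock(P)*1000;hsv=cv2.cvtColor(p,cv2.COLOR_RGB2HSV)
    m=(hsv[...,0]>5)&(hsv[...,0]<20)&(hsv[...,1]>120)&(P[...,2]>.058)&(P[...,2]<.074)&(abs(q[...,0])<60)&(q[...,1]>-240)&(q[...,1]<160)
    pts=q[m].astype(np.float32)
    r=cv2.minAreaRect(pts)
    return r,m.sum(),pts
def tool_now():
    s=ctrl.read_state();R=s["eef_rot"]
    q=todock(s["ee_pos"])*1000; yd=np.array([R[0,1],R[1,1]])
    return dict(t=s["time_s"],dock=np.round(q,1),z=round(s["ee_pos"][2]*1000,1),yaw_err=round(float(np.arctan2(yd@YD,yd@XD)),4),F=np.round(s["contact_force"],1),op=s["opening"],q6=s["joint_pos"][5],q1=s["joint_pos"][0])
E
python3 - <<'E'
from h import *
print(DO,YAW,tool_now())
for n in("w1","w2"):
    f=np.load(n+".npz");c={k:f[k] for k in("camera_matrix","R","t")};p=f["p"]
    r,k,pts=rack_fit(p,f["d"],c);print(n,r,k)
    s=4000;O=DO
    # edges at z .068 with colour
    im=rect(p,c,.068,O,YAW,(-.06,.06),(-.2,0),s)
    hsv=cv2.cvtColor(im,cv2.COLOR_RGB2HSV);o=((hsv[...,0]>5)&(hsv[...,0]<20)&(hsv[...,1]>120))
    for yy in range(-170,-20,15):
        row=np.where(o[int((0-yy/1000)*s)])[0]
        if len(row): print(yy,np.round([row.min()/s*1000-60,row.max()/s*1000-60],1),end="; ")
    print()
    cv2.imwrite(f"pics/rk_{n}.png",im[:,:,::-1])
E
```

```text
[0.47358717 0.17152632] 2.863449314766712 {'t': 5.1, 'dock': array([  9.1, -64. ]), 'z': np.float64(250.3), 'yaw_err': -0.0041, 'F': array([0.1, 0.6, 0.4]), 'op': 0.028146333075371042, 'q6': np.float64(-2.5348182016909027), 'q1': np.float64(0.3245615723428083)}
w1 ((-0.5384998321533203, -103.96382904052734), (142.63702392578125, 48.35806655883789), 84.951416015625) 3474
-170 [-30.5  17. ]; -155 [-28.5  18.5]; -140 [-27.2  19.8]; -125 [-26.  21.]; -110 [-24.5  22.5]; -95 [-23.2  23.8]; -80 [-22.   25.2]; -65 [-20.5  26.2]; -50 [-19.2  27.8]; -35 [-18.   28.8]; 
w2 ((-0.31249046325683594, -104.19346618652344), (143.6610870361328, 48.00129318237305), 85.0906982421875) 2503
-170 [-24.   17.2]; -155 [-21.   18.2]; -140 [-6.2 20. ]; -125 [-21.2  21. ]; -110 [-24.5  22.2]; -95 [-23.2  23.8]; -80 [-21.8  25. ]; -65 [-20.5  26.2]; -50 [-19.2  27.8]; -35 [-18.   29.2];
```

View pics/rk_w1.png

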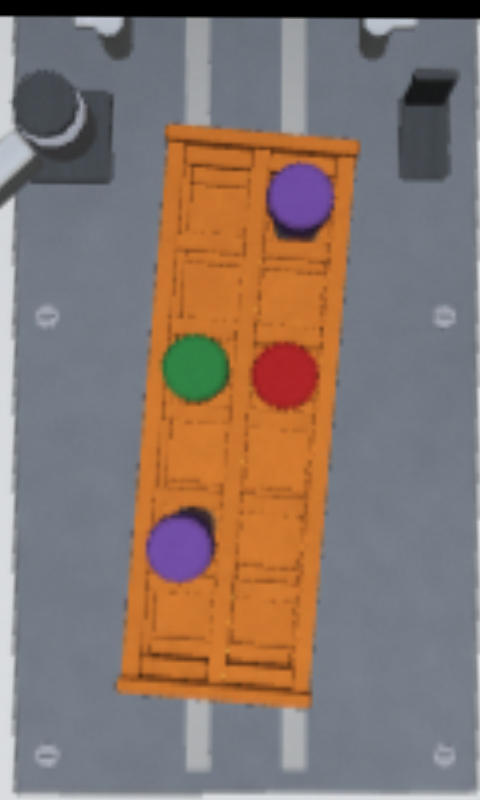

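>>> step_arm:
  motion: "0 -5 50 -0.004 0.7; 0 -5 50 0 0.7; 0 0 45 0 0.7; 50 0 0 0 0.7; 50 0 0 0 0.7"

```text
time_s: 5.72
ee_pos: [0.5326, 0.373, 0.1495]
eef_rot: [[0.002, -0.962, 0.274], [0.001, 0.274, 0.962], [-1.0, -0.001, 0.001]]
contact_force: [-0.4, -0.4, -0.7]
opening: 0.0282
```

>>> step_arm:
  motion: "50 0 0 0 0.7; 45 0 0 0 0.7; 20 0 0 0 0.7; 0 0 0 0 0.7"

```text
time_s: 6.22
ee_pos: [0.5308, 0.3713, 0.0335]
eef_rot: [[-0.004, -0.961, 0.275], [-0.002, 0.275, 0.961], [-1.0, 0.003, -0.003]]
contact_force: [-0.4, 1.9, 0.5]
opening: 0.0284
```

Run:
```python
from h import *
print(tool_now())
c=camera_params("wrist");p,d=read_camera("wrist")
cv2.imwrite("pics/w3.png",p[:,:,::-1])
print(rack_fit(p,d,c)[:2])
```

```text
{'t': 6.225, 'dock': array([-2.000e-01, -2.078e+02]), 'z': np.float64(33.5), 'yaw_err': -0.0005, 'F': array([-0.4,  1.9,  0.5]), 'op': 0.028418815928906164, 'q6': np.float64(-2.3601107092273006), 'q1': np.float64(0.5029224101475208)}
(((-3.440725326538086, -134.56036376953125), (81.68946075439453, 48.668609619140625), 85.27590942382812), np.int64(11844))
```

View pics/w3.png

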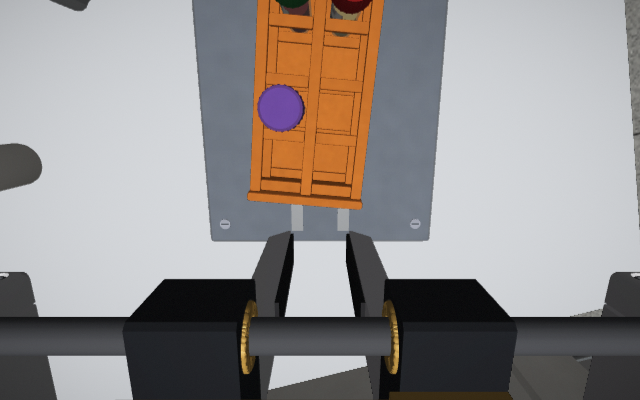

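>>> step_arm:
  motion: "8 0 0 0 0.7; 0 0 -10 0 0.7; 0 0 -8 0 0.7; 0 0 0 0 0.7; 0 0 0 0 0.7"

```text
time_s: 6.9
ee_pos: [0.5274, 0.3546, 0.0279]
eef_rot: [[0.001, -0.961, 0.275], [0.001, 0.275, 0.961], [-1.0, -0.001, 0.001]]
contact_force: [0.2, 0.9, 0.5]
opening: 0.0282
```

>>> step_arm:
  motion: "0 1 -4 0 0.7; 0 1 -4 0 0.7; 0 1 -3 0 0.7; 0 0 0 0 0.7"

```text
time_s: 7.4
ee_pos: [0.521, 0.3446, 0.0275]
eef_rot: [[-0.0, -0.961, 0.275], [-0.0, 0.275, 0.961], [-1.0, 0.0, -0.0]]
contact_force: [-0.5, 0.3, 0.4]
opening: 0.028
```

```bash
cat > look.py <<'E'
from h import *
import sys
print(tool_now())
c=camera_params("wrist");p,d=read_camera("wrist")
cv2.imwrite(f"pics/{sys.argv[1]}.png",p[:,:,::-1]);np.savez(sys.argv[1]+".npz",p=p,d=d,**c)
r,k,pts=rack_fit(p,d,c);print(r,k)
# side edges fit: per-y min/max
for y in range(int(pts[:,1].min()),int(pts[:,1].max()),12):
    q=pts[abs(pts[:,1]-y)<2]
    if len(q): print(y,np.round([q[:,0].min(),q[:,0].max()],1),end="; ")
print("\nyback",[round(float(np.percentile(pts[(abs(pts[:,0]-x)<3)][:,1],.5)),1) for x in(-18,-8,8,18)])
E
python3 look.py w4
```

```text
{'t': 7.4, 'dock': array([   2. , -179.4]), 'z': np.float64(27.5), 'yaw_err': -0.0004, 'F': array([-0.5,  0.3,  0.4]), 'op': 0.027989277481936185, 'q6': np.float64(-2.3898774232424227), 'q1': np.float64(0.47310398512635093)}
((-2.2738990783691406, -119.97271728515625), (103.93846893310547, 48.7609977722168), 87.72248840332031) 13738
-172 [-24.1  16.4]; -160 [-27.3  20. ]; -148 [-26.9  20.3]; -136 [-26.6  20.8]; -124 [-25.9  21.5]; -112 [-25.5  22.1]; -100 [-24.7  22.6]; -88 [-24.1  23.3]; -76 [-23.6  23.8]; 
yback [-167.6, -168.2, -168.9, -169.0]
```

View pics/w4.png

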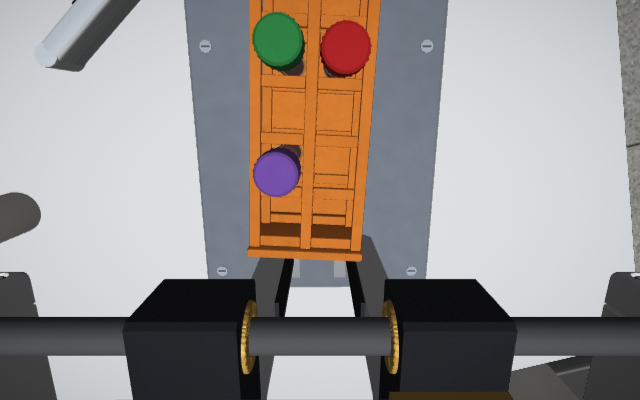

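>>> step_arm:
  motion: "0 1.5 -3 0 0.7; 0 1.5 -3 0 0.7; 0 1 -2 0 0.7; 0 0 0 0 0.7"

```text
time_s: 7.95
ee_pos: [0.5148, 0.3378, 0.0274]
eef_rot: [[-0.001, -0.961, 0.275], [-0.001, 0.275, 0.961], [-1.0, 0.0, -0.001]]
contact_force: [0.2, -0.1, 0.8]
opening: 0.0285
```

```bash
python3 look.py w5
```

```text
{'t': 7.95, 'dock': array([   6. , -171.2]), 'z': np.float64(27.4), 'yaw_err': -0.0004, 'F': array([ 0.2, -0.1,  0.8]), 'op': 0.02846918247591675, 'q6': np.float64(-2.3949449016906454), 'q1': np.float64(0.4679269545870883)}
((-0.617584228515625, -111.38764190673828), (48.834564208984375, 101.52909088134766), 0.5739720463752747) 13913
-161 [-24.6  24.3]; -149 [-24.   23.4]; -137 [-23.8  23.4]; -125 [-24.   23.1]; -113 [-24.2  23.1]; -101 [-23.9  23.2]; -89 [-24.   23.2]; -77 [-24.3  23.3]; -65 [-24.1  23.2]; 
yback [-161.1, -161.3, -161.3, -160.9]
```

>>> step_arm:
  motion: "0 0 6 0 0.7; 0 -6 0 0 0.7; 0 0 -6 0 0.7; 0 0 -5 0 0.7; 0 0 -5 0 0.7"

```text
time_s: 8.62
ee_pos: [0.5179, 0.3265, 0.0274]
eef_rot: [[-0.0, -0.961, 0.275], [0.0, 0.275, 0.961], [-1.0, 0.0, 0.0]]
contact_force: [-0.2, 1.0, -0.0]
opening: 0.0284
```

>>> step_arm:
  motion: "0 0 -5 0 0.7; 0 0 -5 0 0.7; 0 0 -5 0 0.7; 0 0 -5 0 0.7; 0 0 0 0 0.7"

```text
time_s: 9.25
ee_pos: [0.5125, 0.3072, 0.0275]
eef_rot: [[-0.0, -0.961, 0.275], [-0.0, 0.275, 0.961], [-1.0, 0.0, -0.0]]
contact_force: [-0.7, -0.4, 0.5]
opening: 0.0281
```

```bash
python3 look.py w6
```

```text
{'t': 9.25, 'dock': array([  -0.2, -141.1]), 'z': np.float64(27.5), 'yaw_err': -0.0007, 'F': array([-0.7, -0.4,  0.5]), 'op': 0.02813872206604401, 'q6': np.float64(-2.438835541080865), 'q1': np.float64(0.4237556156987703)}
((0.5568180084228516, -80.99555969238281), (100.66217041015625, 48.91455078125), 89.89695739746094) 13930
-131 [-24.   24.9]; -119 [-23.2  24.1]; -107 [-23.3  23.9]; -95 [-23.3  24. ]; -83 [-23.2  24.3]; -71 [-23.2  24.1]; -59 [-23.4  24. ]; -47 [-23.4  24.3]; -35 [-23.6  23.9]; 
yback [-130.6, -130.8, -130.6, -130.6]
```

View pics/w6.png

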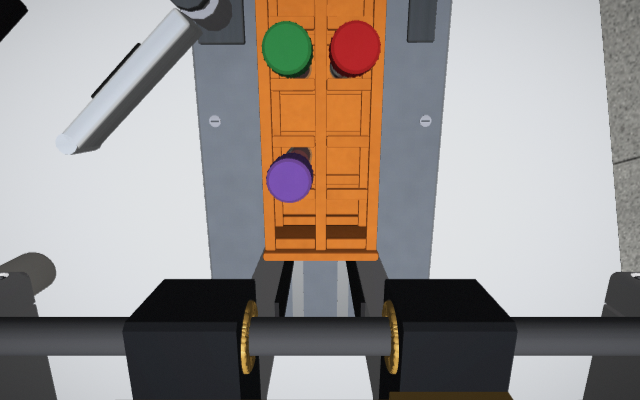

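Run:
```python
from h import *
f=np.load("w6.npz");c={k:f[k] for k in("camera_matrix","R","t")};p=f["p"]
print(edges_x(p,c,DO,YAW,yr=(-.13,-.04)))
```

```text
[(array([ 0.00039526, -0.06744458]), 45, np.float64(0.0001267573968715062)), (array([-0.00054348,  0.06773213]), 45, np.float64(7.728883582933623e-05))]
```

>>> step_arm:
  motion: "0 0 -7 0 0.7; 0 0 -7 0 0.7; 0 0 -7 0 0.7; 0 0 -7 0 0.7; 0 0 -7 0 0.7"

```text
time_s: 9.93
ee_pos: [0.503, 0.2737, 0.0276]
eef_rot: [[0.0, -0.961, 0.275], [0.0, 0.275, 0.961], [-1.0, -0.0, 0.0]]
contact_force: [0.4, 1.2, 1.1]
opening: 0.0287
```

```bash
python3 look.py w7
```

```text
{'t': 9.925, 'dock': array([  -0.3, -106.3]), 'z': np.float64(27.6), 'yaw_err': -0.0006, 'F': array([0.4, 1.2, 1.1]), 'op': 0.028721575354288757, 'q6': np.float64(-2.486243975904327), 'q1': np.float64(0.3766929870065806)}
((0.14255142211914062, -46.318199157714844), (101.4913330078125, 49.64752960205078), 89.79912567138672) 14194
-97 [-24.9  24.7]; -85 [-23.1  24.2]; -73 [-23.   24.3]; -61 [-23.   24.2]; -49 [-23.   24.1]; -37 [-23.1  24.2]; -25 [-23.2  24.2]; -13 [-23.1  24.2]; -1 [-23.2  24.3]; 
yback [-96.3, -96.5, -96.3, -96.3]
```

View pics/w7.png

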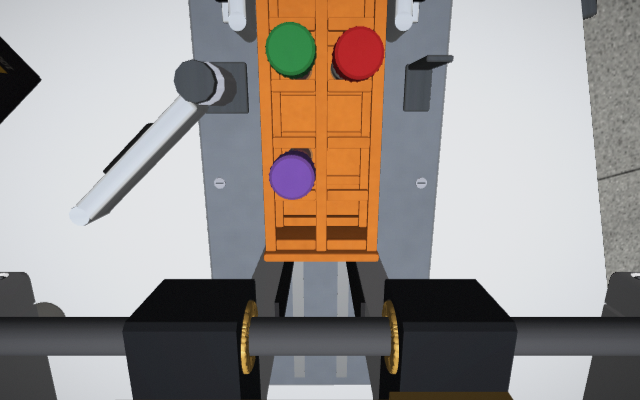

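>>> step_arm:
  motion: "0 0 -7 0 0.7; 0 0 -7 0 0.7; 0 0 -7 0 0.7; 0 0 -7 0 0.7; 0 0 -7 0 0.7"

```text
time_s: 10.6
ee_pos: [0.4933, 0.24, 0.0275]
eef_rot: [[0.0, -0.961, 0.275], [0.0, 0.275, 0.961], [-1.0, -0.0, 0.0]]
contact_force: [0.4, 1.3, -0.0]
opening: 0.0281
```

```bash
python3 look.py w8
```

```text
{'t': 10.6, 'dock': array([ -0.2, -71.3]), 'z': np.float64(27.5), 'yaw_err': -0.0005, 'F': array([ 0.4,  1.3, -0. ]), 'op': 0.028083190398872766, 'q6': np.float64(-2.537120426688062), 'q1': np.float64(0.3259239786199785)}
((-0.11568641662597656, -11.376960754394531), (49.62982940673828, 101.45752716064453), 0.2819955050945282) 13985
-62 [-24.7  24.6]; -50 [-23.1  24.3]; -38 [-23.   24.5]; -26 [-23.   24.2]; -14 [-22.9  24.2]; -2 [-23.   24.4]; 10 [-23.1  24.3]; 22 [-23.2  24.4]; 34 [-23.1  24.3]; 
yback [-61.0, -61.2, -61.3, -61.2]
```

>>> step_arm:
  motion: "0 0 -7 0 0.7; 0 0 -7 0 0.7; 0 0 -7 0 0.7; 0 0 -7 0 0.7; 0 0 -7 0 0.7"

```text
time_s: 11.28
ee_pos: [0.4836, 0.2063, 0.0274]
eef_rot: [[-0.0, -0.961, 0.275], [0.0, 0.275, 0.961], [-1.0, 0.0, -0.0]]
contact_force: [-0.3, 1.7, 0.5]
opening: 0.028
```

```bash
python3 look.py w9
```

```text
{'t': 11.275, 'dock': array([ -0.1, -36.2]), 'z': np.float64(27.4), 'yaw_err': -0.0005, 'F': array([-0.3,  1.7,  0.5]), 'op': 0.028036148220716074, 'q6': np.float64(-2.592175704147596), 'q1': np.float64(0.27081251796633216)}
((-0.0946197509765625, 23.6529483795166), (49.7033576965332, 101.40508270263672), 0.027419786900281906) 13677
-27 [-24.9  24.8]; -15 [-23.   24.4]; -3 [-23.   24.4]; 9 [-1.3 24.5]; 21 [-22.8  24.3]; 33 [-23.1  24.5]; 45 [-22.9  24.4]; 57 [-22.6  24.7]; 69 [-23.   24.4]; 
yback [-26.0, -26.2, -26.2, -26.0]
```

View pics/w9.png

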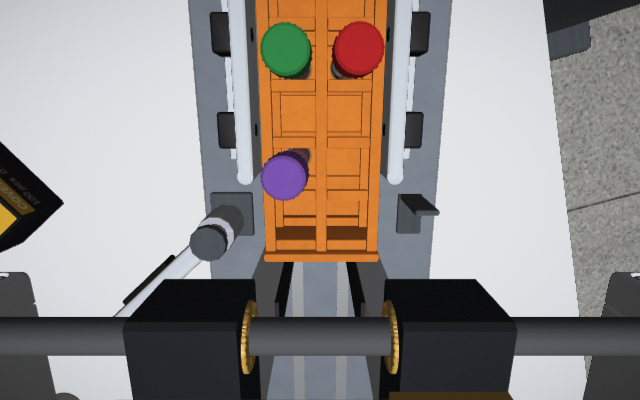

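>>> step_arm:
  motion: "0 0 -4 0 0.7; 0 0 -4 0 0.7; 0 0 -4 0 0.7; 0 0 -4 0 0.7; 0 0 0 0 0.7"

```text
time_s: 11.95
ee_pos: [0.4791, 0.1909, 0.0274]
eef_rot: [[-0.001, -0.961, 0.275], [-0.0, 0.275, 0.961], [-1.0, 0.0, -0.001]]
contact_force: [-0.3, -0.7, -0.0]
opening: 0.0282
```

>>> step_arm:
  motion: "0 0 -2 0 0.7; 0 0 -1 0 0.7; 0 0 0 0 0.7"

```text
time_s: 12.32
ee_pos: [0.4786, 0.1885, 0.0275]
eef_rot: [[-0.0, -0.961, 0.275], [-0.0, 0.275, 0.961], [-1.0, -0.0, -0.0]]
contact_force: [-0.7, -0.6, -0.4]
opening: 0.0283
```

>>> step_arm:
  motion: "0 0 -1 0 0.7; 0 0 -1 0 0.7; 0 0 0 0 0.7"

```text
time_s: 12.7
ee_pos: [0.478, 0.1865, 0.0275]
eef_rot: [[-0.0, -0.961, 0.275], [-0.0, 0.275, 0.961], [-1.0, 0.0, -0.0]]
contact_force: [-0.3, 0.1, 0.1]
opening: 0.028
```

```bash
python3 look.py w10
```

```text
{'t': 12.7, 'dock': array([ -0.1, -15.6]), 'z': np.float64(27.5), 'yaw_err': -0.0004, 'F': array([-0.3,  0.1,  0.1]), 'op': 0.02804289560502163, 'q6': np.float64(-2.626576126710482), 'q1': np.float64(0.2364094524311153)}
((0.6816539764404297, 44.131465911865234), (48.3027458190918, 101.26566314697266), 0.0602697879076004) 13577
-6 [-23.4  24.9]; 6 [-23.   24.4]; 18 [-23.1  24.4]; 30 [-23.   24.4]; 42 [-22.7  24.4]; 54 [-23.   24.6]; 66 [-23.   24.3]; 78 [-22.9  24.5]; 90 [-23.   24.4]; 
yback [-5.5, -5.8, -5.6, -5.5]
```

View pics/w10.png

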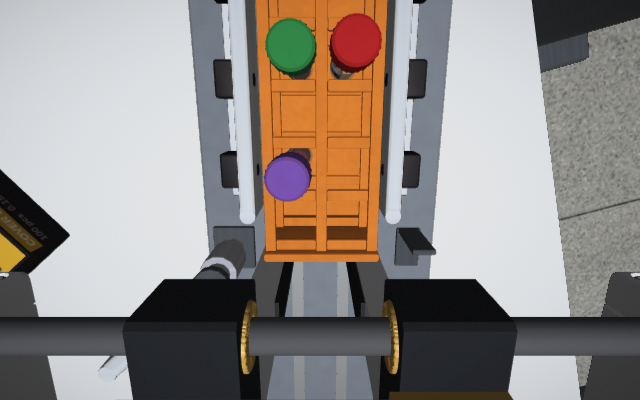

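>>> step_arm:
  motion: "0 0 -1 0 0.7; 0 0 0 0 0.7"

```text
time_s: 13.0
ee_pos: [0.4778, 0.1856, 0.0275]
eef_rot: [[0.0, -0.961, 0.275], [0.0, 0.275, 0.961], [-1.0, -0.0, 0.0]]
contact_force: [0.7, 0.3, -1.3]
opening: 0.0281
```

>>> step_arm:
  motion: "0 0 -1 0 0.7; 0 0 0 0 0.7"

```text
time_s: 13.25
ee_pos: [0.4779, 0.1855, 0.0277]
eef_rot: [[0.001, -0.961, 0.276], [0.002, 0.276, 0.961], [-1.0, -0.0, 0.002]]
contact_force: [0.4, 4.0, 0.4]
opening: 0.0281
```

```bash
python3 look.py w11
```

```text
{'t': 13.25, 'dock': array([ -0.3, -14.7]), 'z': np.float64(27.7), 'yaw_err': -0.0012, 'F': array([0.4, 4. , 0.4]), 'op': 0.02806169626367902, 'q6': np.float64(-2.6299470848356057), 'q1': np.float64(0.23343550059846924)}
((0.5993824005126953, 45.43597412109375), (100.87313079833984, 48.35710906982422), 89.95690155029297) 14010
-4 [-23.6  24.7]; 8 [-23.2  24.3]; 20 [-23.1  24.2]; 32 [-23.2  24.2]; 44 [-22.8  24.5]; 56 [-23.1  24.4]; 68 [-23.   24.3]; 80 [-22.8  24.5]; 92 [-22.9  24.6]; 
yback [-4.3, -4.6, -4.6, -4.4]
```

>>> step_arm:
  motion: "0 0 -1 0 0.7; 0 0 0 0 0.7; 0 0 5 0 0.7; 0 0 10 0 0.8; 0 0 10 0 0.8"

```text
time_s: 13.92
ee_pos: [0.4842, 0.208, 0.0273]
eef_rot: [[-0.0, -0.962, 0.275], [-0.001, 0.275, 0.962], [-1.0, 0.0, -0.001]]
contact_force: [-1.0, 0.1, -0.0]
opening: 0.019
```

```bash
python3 look.py w12;  python3 - <<'E'
from h import *
for n in("w2","w7","w8"):
    f=np.load(n+".npz");c={k:f[k] for k in("camera_matrix","R","t")}
    P=cloud(f["d"],c);q=todock(P)*1000;z=P[...,2]*1000
    m=(z>37)&(z<45)&(np.hypot(q[...,0]+51,q[...,1]+23)<100)&(np.hypot(q[...,0]+51,q[...,1]+23)>20)&(q[...,0]<-55)
    v=q[m]-[-51,-23];a=np.arctan2(-v[:,1],v[:,0]);r=np.hypot(*v.T);print(n,m.sum(),np.median(a),np.median(a[r>60]),r.max())
E
```

```text
{'t': 13.925, 'dock': array([ -0.1, -38. ]), 'z': np.float64(27.3), 'yaw_err': -0.0002, 'F': array([-1. ,  0.1, -0. ]), 'op': 0.01900124494352757, 'q6': np.float64(-2.5887228114182226), 'q1': np.float64(0.27407944269203455)}
((0.6593112945556641, 34.21547317504883), (78.56561279296875, 48.51349639892578), 89.64309692382812) 12812
-5 [-23.8  24.7]; 7 [-22.9  24.3]; 19 [-23.3  24.2]; 31 [-23.2  24.3]; 43 [-23.   24.4]; 55 [-22.8  24.4]; 67 [-23.1  24.4]; 
yback [-4.4, -4.8, -4.6, -4.5]
w2 676 2.3978708425185777 2.3926138113711692 95.06806568633125
w7 3814 2.3822308188887726 2.3835924599284413 95.1205651853981
w8 3188 2.3929517348464238 2.3909617632583178 95.2568356912303
```

Run:
```python
from h import *
f=np.load("w7.npz");c={k:f[k] for k in("camera_matrix","R","t")}
for n in ("w2","w7","w8"):
    f=np.load(n+".npz");c={k:f[k] for k in("camera_matrix","R","t")}
    P=cloud(f["d"],c);q=todock(P)*1000;z=P[...,2]*1000
    m=(z>20)&(z<40)&(abs(q[...,0]+180)<50)&(abs(q[...,1]+7)<50)
    if m.sum(): print(n,"box",q[m].max(0),q[m].min(0))
H=np.array([-51,-23]);hx,hy=12.5,9.7
prev=np.array([-126,-47.])
for a in [2.39,2.2,2.0,1.8,1.57,1.35,1.1,.9,.7,.5,.35,.2,.1,0]:
    r=65 if a>1 else 65-(1-a)*10
    d=np.array([np.cos(a),-np.sin(a)]);n=np.array([np.sin(a),np.cos(a)])
    C=H+r*d-5*n-np.array([hx*np.sign(n[0]),hy*np.sign(n[1])])
    if a==0: C[0]-=0
    print(a,np.round(C,1),"tool dy,dz",np.round((C-prev)*[1,-1],1));prev=C
```

```text
w2 box [-153.36595919   23.12001796] [-218.45081608  -43.84142539]
w7 box [-152.0878652   -11.62367459] [-161.03242523  -25.29983089]
w8 box [-152.15629623   -3.97940787] [-171.05623817  -33.24436681]
2.39 [-114.4  -54. ] tool dy,dz [11.6  7. ]
2.2 [-105.8  -62.9] tool dy,dz [8.6 8.9]
2.0 [-95.1 -70.3] tool dy,dz [10.7  7.4]
1.8 [-83.1 -75.5] tool dy,dz [12.   5.1]
1.57 [-68.4 -97.7] tool dy,dz [14.7 22.2]
1.35 [-54.1 -97.2] tool dy,dz [14.3 -0.5]
1.1 [-38.5 -92.9] tool dy,dz [15.7 -4.3]
0.9 [-27.6 -85.9] tool dy,dz [10.8 -7. ]
0.7 [-19.3 -76.5] tool dy,dz [ 8.3 -9.5]
0.5 [-13.2 -65.9] tool dy,dz [  6.1 -10.6]
0.35 [-10.3 -57.5] tool dy,dz [ 3.  -8.4]
0.2 [ -8.6 -48.9] tool dy,dz [ 1.6 -8.5]
0.1 [ -8.3 -43.3] tool dy,dz [ 0.4 -5.7]
0 [  4.  -37.7] tool dy,dz [12.3 -5.6]
```

>>> step_arm:
  motion: "-45 0 0 0 1; -45 0 0 0 1; 0 -50 4 0 1; 0 -50 4 0 1; 0 -26 1 0 1"

```text
time_s: 14.6
ee_pos: [0.6102, 0.1813, 0.1174]
eef_rot: [[0.001, -0.961, 0.275], [-0.0, 0.275, 0.961], [-1.0, -0.001, -0.0]]
contact_force: [-0.7, -0.2, -0.2]
opening: 0.0005
```

>>> step_arm:
  motion: "0 0 0 0 1; 0 0 0 0 1"

```text
time_s: 14.85
ee_pos: [0.6061, 0.182, 0.117]
eef_rot: [[-0.002, -0.962, 0.275], [-0.0, 0.275, 0.962], [-1.0, 0.002, -0.001]]
contact_force: [-0.6, 0.8, -0.4]
opening: 0.0005
```

```bash
python3 look.py w13
```

```text
{'t': 14.85, 'dock': array([-124.5,  -46.5]), 'z': np.float64(117.0), 'yaw_err': -0.0002, 'F': array([-0.6,  0.8, -0.4]), 'op': 0.000488766815173181, 'q6': np.float64(-2.6817057280905003), 'q1': np.float64(0.18166123376466478)}
((0.30312538146972656, 41.478118896484375), (93.12996673583984, 49.673988342285156), 89.94053649902344) 5610
-5 [-24.4  24.3]; 7 [-23.8  24.5]; 19 [-23.7  24.1]; 31 [-23.9  24.6]; 43 [-23.6  23.9]; 55 [-23.7  24.4]; 67 [-24.   24.5]; 79 [-23.7 -14.2]; 
yback [-5.0, -4.9, -4.9, -4.8]
```

View pics/w13.png

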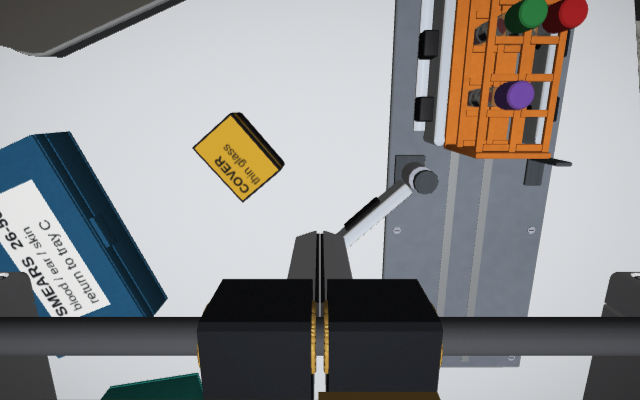

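>>> step_arm:
  motion: "0 0 0 0.175 1; 0 0 0 0.175 1; 0 0 0 0.175 1; 0 0 0 0.175 1; 0 0 0 0.175 1"

```text
time_s: 15.52
ee_pos: [0.6061, 0.1823, 0.1178]
eef_rot: [[-0.001, -0.401, 0.916], [0.0, 0.916, 0.401], [-1.0, 0.0, -0.001]]
contact_force: [-0.2, -0.1, 0.8]
opening: 0.0005
```

>>> step_arm:
  motion: "0 0 0 0.175 1; 0 0 0 0.175 1; 0 0 0 0.175 1; 0 0 0 0.17 1; 0 0 0 0 1"

```text
time_s: 16.15
ee_pos: [0.6064, 0.1823, 0.1178]
eef_rot: [[-0.0, 0.271, 0.962], [0.0, 0.962, -0.271], [-1.0, -0.0, -0.0]]
contact_force: [-0.0, -0.0, -0.0]
opening: 0.0007
```

Run:
```python
from h import *
print(tool_now())
H=np.array([-51,-23]);hx,hy=9.7,12.5
prev=np.array([-126,-47.])
for a in [2.39,2.2,2.0,1.8,1.57,1.35,1.1,.9,.7,.5,.35,.2,.1,0]:
    r=65
    d=np.array([np.cos(a),-np.sin(a)]);n=np.array([np.sin(a),np.cos(a)])
    C=H+r*d-5*n-np.array([hx*np.sign(n[0]),hy*np.sign(n[1])])
    print(a,np.round(C,1),"tool dy,dz",np.round((C-prev)[::-1]*[-1,-1],1));prev=C
```

```text
{'t': 16.15, 'dock': array([-124.8,  -46.8]), 'z': np.float64(117.8), 'yaw_err': -1.5675, 'F': array([-0., -0., -0.]), 'op': 0.0007362759897044581, 'q6': np.float64(-1.1138906569987401), 'q1': np.float64(0.1820706627465073)}
2.39 [-111.6  -51.2] tool dy,dz [  4.2 -14.4]
2.2 [-103.   -60.1] tool dy,dz [ 8.9 -8.6]
2.0 [-92.3 -67.5] tool dy,dz [  7.4 -10.7]
1.8 [-80.3 -72.7] tool dy,dz [  5.1 -12. ]
1.57 [ -65.6 -100.5] tool dy,dz [ 27.8 -14.7]
1.35 [ -51.3 -100. ] tool dy,dz [ -0.5 -14.3]
1.1 [-35.7 -95.7] tool dy,dz [ -4.3 -15.7]
0.9 [-24.2 -89.5] tool dy,dz [ -6.2 -11.5]
0.7 [-14.2 -81.2] tool dy,dz [ -8.3 -10. ]
0.5 [ -6.1 -71.1] tool dy,dz [-10.1  -8.2]
0.35 [ -1.4 -62.5] tool dy,dz [-8.6 -4.7]
0.2 [  2.  -53.3] tool dy,dz [-9.2 -3.4]
0.1 [  3.5 -47. ] tool dy,dz [-6.3 -1.5]
0 [ 14.  -40.5] tool dy,dz [ -6.5 -10.5]
```

>>> step_arm:
  motion: "45 0 0 0 1; 40 0 0 0 1; 10 0 0 0 1; 0 0 0 0 1; 0 0 0 0 1"

```text
time_s: 16.77
ee_pos: [0.6091, 0.1821, 0.0243]
eef_rot: [[0.003, 0.273, 0.962], [0.001, 0.962, -0.273], [-1.0, 0.002, 0.003]]
contact_force: [0.3, 0.3, 0.1]
opening: 0.0003
```

```bash
python3 look.py w14 | head -1
```

```text
{'t': 16.775, 'dock': array([-127.4,  -47.4]), 'z': np.float64(24.3), 'yaw_err': -1.5696, 'F': array([0.3, 0.3, 0.1]), 'op': 0.0002709466359864896, 'q6': np.float64(-1.1126959789208037), 'q1': np.float64(0.18115471418102075)}Traceback (most recent call last):
  File "look.py", line 11, in <module>
    print("\nyback",[round(float(np.percentile(pts[(abs(pts[:,0]-x)<3)][:,1],.5)),1) for x in(-18,-8,8,18)])
                                 ~~~~~~~~~~~~~^^^^^^^^^^^^^^^^^^^^^^^^^^^^^^^^^^
    return _quantile_unchecked(
        a, q, axis, out, overwrite_input, method, keepdims, weights)
    return _ureduce(a,
                    func=_quantile_ureduce_func,
    ...<5 lines>...
                    overwrite_input=overwrite_input,
                    method=method)
    r = func(a, **kwargs)
    result = _quantile(arr,
                       quantiles=q,
    ...<2 lines>...
                       out=out,
                       weights=wgt)
    slices_having_nans = np.isnan(arr[-1, ...])
                                  ~~~^^^^^^^^^
IndexError: index -1 is out of bounds for axis 0 with size 0
```

View pics/w14.png

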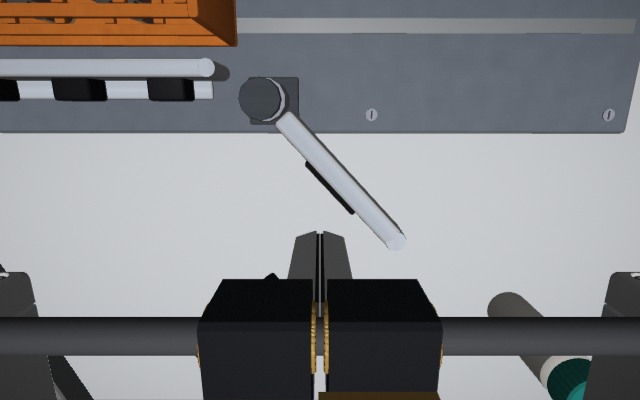

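>>> step_arm:
  motion: "0 4 -15 0 1; 0 9 -9 0 1; 0 8 -11 0 1; 0 8 -12 0 1; 0 12 -14 0 1"

```text
time_s: 17.45
ee_pos: [0.5596, 0.2388, 0.0224]
eef_rot: [[0.0, 0.274, 0.962], [0.0, 0.962, -0.274], [-1.0, 0.0, 0.0]]
contact_force: [0.7, -0.8, 0.8]
opening: 0.0009
```

```bash
python3 look.py w15 2>/dev/null| head -1
```

```text
{'t': 17.45, 'dock': array([-64.3, -88.3]), 'z': np.float64(22.4), 'yaw_err': -1.5705, 'F': array([ 0.7, -0.8,  0.8]), 'op': 0.0008685163346830072, 'q6': np.float64(-1.0039343112484929), 'q1': np.float64(0.2890273197447532)}
```

View pics/w15.png

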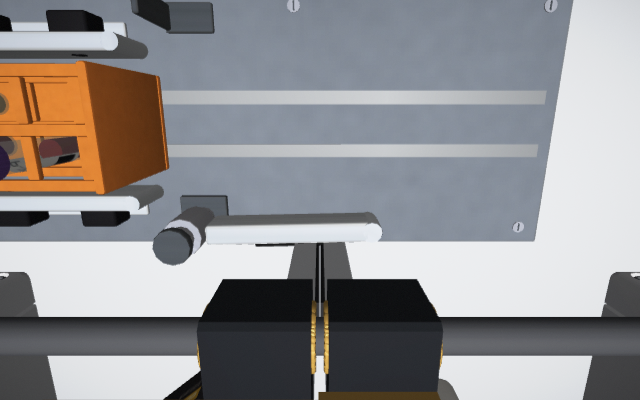

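>>> step_arm:
  motion: "0 5 -13 0 1; 0 0 -15 0 1; 0 -5 -12 0 1; 0 -7 -10 0 1; 0 -10 -8 0 1"

```text
time_s: 18.12
ee_pos: [0.4988, 0.2373, 0.0226]
eef_rot: [[-0.0, 0.275, 0.962], [0.001, 0.962, -0.275], [-1.0, 0.001, -0.0]]
contact_force: [0.5, 0.0, -0.7]
opening: 0.0005
```

```bash
python3 look.py w16 2>/dev/null| head -1
```

```text
{'t': 18.125, 'dock': array([ -6.2, -70.2]), 'z': np.float64(22.6), 'yaw_err': -1.5708, 'F': array([ 0.5,  0. , -0.7]), 'op': 0.0004917161764465093, 'q6': np.float64(-0.975625429939317), 'q1': np.float64(0.31758597067399796)}
```

View pics/w16.png

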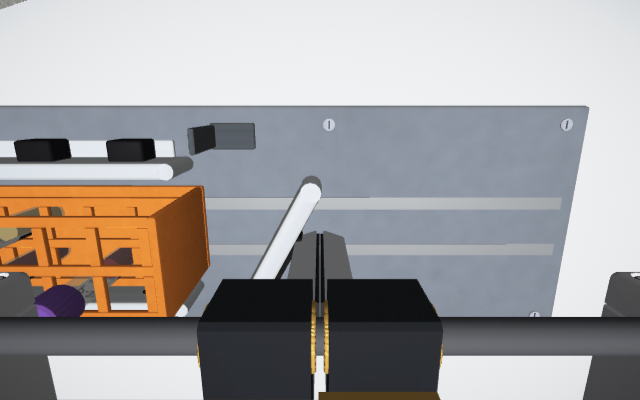

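>>> step_arm:
  motion: "0 -8 -5 0 1; 0 -9 -3 0 1; 0 -7 -2 0 1; 0 -3 0 0 1; 0 0 0 0 1"

```text
time_s: 18.8
ee_pos: [0.4828, 0.2139, 0.0224]
eef_rot: [[-0.0, 0.275, 0.962], [-0.0, 0.962, -0.275], [-1.0, -0.0, -0.0]]
contact_force: [0.5, 0.8, 1.0]
opening: 0.001
```

>>> step_arm:
  motion: "0 -2 0 0 1; 0 0 0 0 1"

```text
time_s: 19.05
ee_pos: [0.4824, 0.2123, 0.0224]
eef_rot: [[0.0, 0.274, 0.962], [-0.0, 0.962, -0.274], [-1.0, -0.0, 0.0]]
contact_force: [0.4, -0.0, -0.3]
opening: 0.0007
```

```bash
python3 look.py w17 2>/dev/null| head -1
```

```text
{'t': 19.05, 'dock': array([  2.7, -41.6]), 'z': np.float64(22.4), 'yaw_err': -1.5704, 'F': array([ 0.4, -0. , -0.3]), 'op': 0.0007133738777905976, 'q6': np.float64(-1.010462101120401), 'q1': np.float64(0.28256225810459124)}
```

View pics/w17.png

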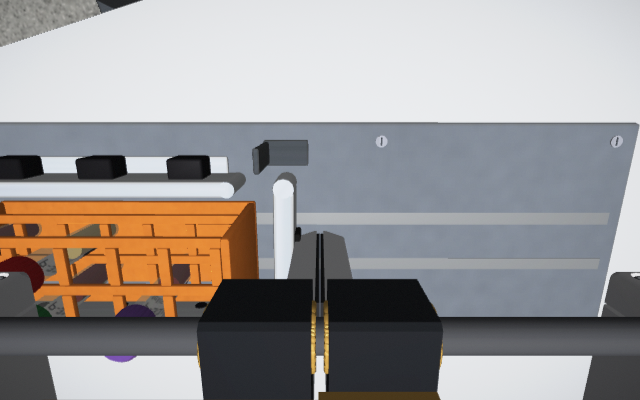

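>>> step_arm:
  motion: "0 -1 0 0 1; 0 0 0 0 1"

```text
time_s: 19.35
ee_pos: [0.482, 0.2114, 0.0225]
eef_rot: [[0.0, 0.274, 0.962], [0.0, 0.962, -0.274], [-1.0, 0.0, -0.0]]
contact_force: [-0.4, 1.2, -0.2]
opening: 0.0007
```

>>> step_arm:
  motion: "0 -1 0 0 1; 0 0 0 0 1"

```text
time_s: 19.6
ee_pos: [0.482, 0.2112, 0.0225]
eef_rot: [[0.001, 0.275, 0.961], [0.002, 0.961, -0.275], [-1.0, 0.002, 0.0]]
contact_force: [-0.2, 4.3, -1.6]
opening: 0.0008
```

>>> step_arm:
  motion: "0 -1 0 0 1; 0 0 0 0 1"

```text
time_s: 19.85
ee_pos: [0.482, 0.2112, 0.0225]
eef_rot: [[0.001, 0.275, 0.961], [0.003, 0.961, -0.275], [-1.0, 0.003, 0.0]]
contact_force: [-0.1, 6.0, -2.5]
opening: 0.0004
```

>>> step_arm:
  motion: "0 8 0 0 1; 0 15 0 0 1; -40 15 0 0 1; -45 0 0 0 1; -45 0 0 0 1"

```text
time_s: 20.48
ee_pos: [0.4919, 0.2465, 0.1537]
eef_rot: [[-0.0, 0.273, 0.962], [-0.001, 0.962, -0.273], [-1.0, -0.001, -0.0]]
contact_force: [1.5, -0.2, 0.6]
opening: 0.0005
```

>>> step_arm:
  motion: "-45 40 30 0 1; -30 40 30 0 1; 0 0 0 0 1; 0 0 0 0 1"

```text
time_s: 20.98
ee_pos: [0.5676, 0.304, 0.2231]
eef_rot: [[-0.003, 0.274, 0.962], [-0.002, 0.962, -0.274], [-1.0, -0.002, -0.002]]
contact_force: [-0.6, -0.3, -0.6]
opening: 0.0004
```

```bash
cat > fin.py <<'E'
from h import *
print(tool_now())
for n in("wrist","top"):
    c=camera_params(n);p,d=read_camera(n)
    cv2.imwrite(f"pics/fin_{n}.png",p[:,:,::-1])
    P=cloud(d,c);q=todock(P)*1000;z=P[...,2]*1000
    m=(z>37)&(z<46)&(abs(q[...,1]+23)<25)&(q[...,0]>-35)&(q[...,0]<40)
    if m.sum()>20:
        a=np.polyfit(q[m][:,0],q[m][:,1],1);print(n,"gate pts",m.sum(),"line",a,q[m].min(0),q[m].max(0))
    r,k,pts=rack_fit(p,d,c);print(n,"rack",r,k)
    if n=="top":
        cv2.imwrite("pics/fin_topc.png",cv2.resize(p[130:290,150:350],None,fx=4,fy=4,interpolation=cv2.INTER_CUBIC)[:,:,::-1])
E
python3 fin.py
```

```text
{'t': 20.975, 'dock': array([ -54. , -153.2]), 'z': np.float64(223.1), 'yaw_err': -1.5699, 'F': array([-0.6, -0.3, -0.6]), 'op': 0.00041562294384481875, 'q6': np.float64(-0.9092907909658879), 'q1': np.float64(0.3841550003206791)}
wrist gate pts 1140 line [-1.69012853e-02 -2.16804549e+01] [-34.68759901 -31.27169331] [39.99254425 -4.40917689]
wrist rack ((-0.22608566284179688, 69.75138092041016), (151.8834228515625, 50.33230972290039), 89.67982482910156) 4046
top gate pts 114 line [ 4.76081353e-03 -2.18650648e+01] [-34.36126388 -29.04135831] [39.80856318 -1.03150243]
top rack ((0.6929435729980469, 67.25201416015625), (47.470645904541016, 142.7333221435547), 0.12804310023784637) 503
```

View pics/fin_wrist.png

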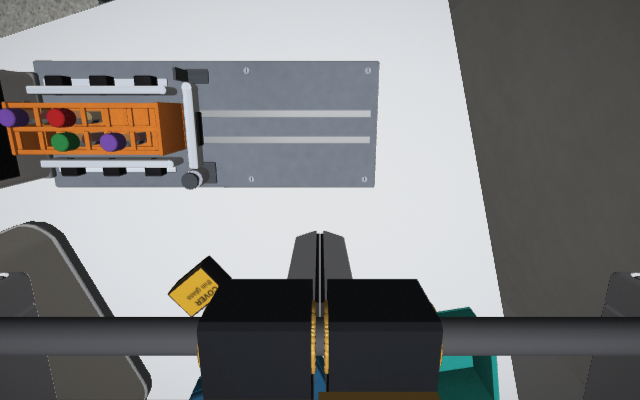

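View pics/fin_topc.png

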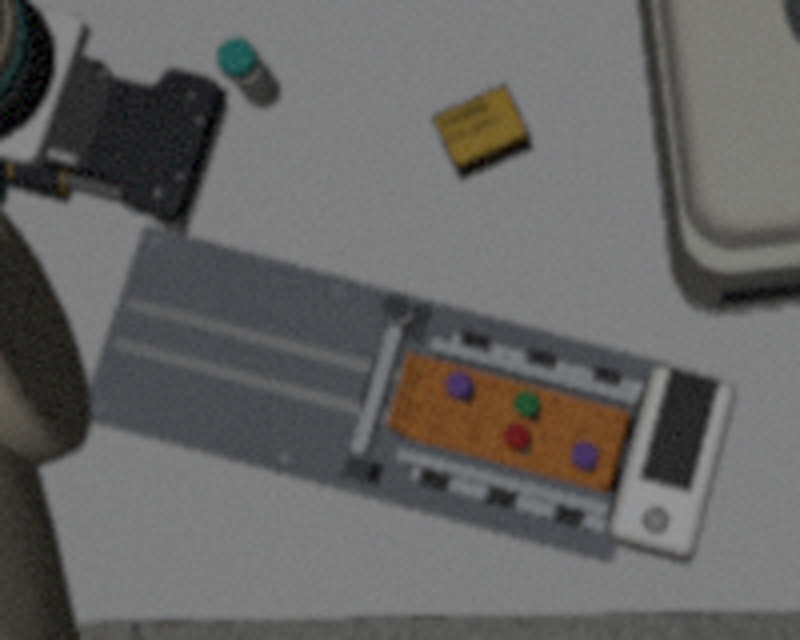

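```bash
python3 -c "
from h import *
print(tool_now()); print(ctrl.close_job())"
```

```text
{'t': 21.075, 'dock': array([ -53.5, -152.5]), 'z': np.float64(222.9), 'yaw_err': -1.5705, 'F': array([ 0.5, -0.4, -0.6]), 'op': 0.0005416293679114955, 'q6': np.float64(-0.9093429420329044), 'q1': np.float64(0.38358197545782674)}
the job is handed in; nothing more can be done
None
```

The rack is home against the end stop with the gate shut behind it. I handed the job in at about 21 s of the 72 s allowed; the hand-in gave no verdict.

- **Squaring and loading:** The two fingertips pushed against the rear wall to square the rack, which started about 0.086 rad askew. I then pushed it straight down the lane until the stop was felt: force rose to about 4 N and the tool stopped advancing.
- **Gate:** I swept it shut from its outer side with the closed fingers, from about 2.39 rad to its limit (about 6 N felt), then moved the arm clear.
- **Last checks on the rack:** Its centre line is within about 0.7 mm of the lane's. Its yaw is about 0 by the top camera. The rear end is at y ≈ -4 to -5 mm, about where a rack that is home should be.
- **Last checks on the gate and tubes:** The gate is within about 0.02 rad of straight across, and all four tubes show in place in the rack.
- **Last checks on the bench and robot:** The film box and vial look unmoved, and the other bystanders are well away from where the arm worked. The robot is touching nothing.
- **One disagreement:** The final wrist view's rack fit read 152 mm long instead of 143, because the rack ran out of that picture. The top view gave 142.7 mm, so I used that one.

I saw no contact with the rails in the pictures, though the robot does not measure rail contact directly.

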